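# Find the bay with room and push its flap open

### The job

Three bays of the grey sorting box are packed full of prints, so their white flaps do not give; one bay still has room and its flap rocks on its pivot. Press the flaps with the closed fingertips until you find the one that rocks, then push one end of it down until it stands wide open, and leave it so. Do not pick up or disturb the cube, the jar or the bracket.

Things in the scene. Friction and masses are not known exactly. Their poses are not given: they have to be found in the camera images.
- sorter: grey sorting box fixed to the bench, 140 (x) by 412 (y) by 100 mm high; origin: centre of its underside, on the bench. Four bays in a row along its y, each 114 (x) by 88 (y) by 94 mm deep, 12 mm walls between. In three, prints reach the underside of the flap; in one only 20 mm above the bay floor. Outside nothing shows which
- flap0_top (a point): centre of the top face of the first (farthest towards the sorter's +y) flap, 100 mm above the bench when level, flush with the sorter's top. White plastic plate 110 mm (x) by 84 mm (y) by 6 mm, axes parallel to the sorter's when level; neighbouring flap centres are 100 mm apart along y
- flap0 (a joint): tilt (rad) of the first (farthest to the sorter's +y) flap on its pivot along the sorter's y, 3 mm below the middle of its top; all start at 0, level; positive: end at the sorter's -x side (towards the robot) down; stops at +-1.2. Over the bay with room 2 to 3 N, 30 to 40 mm from the pivot, at either end, tips it, and friction holds it where left; over a full bay it gives under 0.05
- flap1_top (a point): centre of the top face of the second flap, 100 mm above the bench when level, flush with the sorter's top. White plastic plate 110 mm (x) by 84 mm (y) by 6 mm, axes parallel to the sorter's when level; neighbouring flap centres are 100 mm apart along y
- flap1 (a joint): tilt (rad) of the second flap on its pivot along the sorter's y, 3 mm below the middle of its top; all start at 0, level; positive: end at the sorter's -x side (towards the robot) down; stops at +-1.2. Over the bay with room 2 to 3 N, 30 to 40 mm from the pivot, at either end, tips it, and friction holds it where left; over a full bay it gives under 0.05
- flap2_top (a point): centre of the top face of the third flap, 100 mm above the bench when level, flush with the sorter's top. White plastic plate 110 mm (x) by 84 mm (y) by 6 mm, axes parallel to the sorter's when level; neighbouring flap centres are 100 mm apart along y
- flap2 (a joint): tilt (rad) of the third flap on its pivot along the sorter's y, 3 mm below the middle of its top; all start at 0, level; positive: end at the sorter's -x side (towards the robot) down; stops at +-1.2. Over the bay with room 2 to 3 N, 30 to 40 mm from the pivot, at either end, tips it, and friction holds it where left; over a full bay it gives under 0.05
- flap3_top (a point): centre of the top face of the fourth (farthest towards its -y) flap, 100 mm above the bench when level, flush with the sorter's top. White plastic plate 110 mm (x) by 84 mm (y) by 6 mm, axes parallel to the sorter's when level; neighbouring flap centres are 100 mm apart along y
- flap3 (a joint): tilt (rad) of the fourth (farthest to its -y) flap on its pivot along the sorter's y, 3 mm below the middle of its top; all start at 0, level; positive: end at the sorter's -x side (towards the robot) down; stops at +-1.2. Over the bay with room 2 to 3 N, 30 to 40 mm from the pivot, at either end, tips it, and friction holds it where left; over a full bay it gives under 0.05
- print_cube: white printed lattice cube, 44 mm, loose on a 3 mm blue mat to the robot's right; origin at the centre of its underside; leave alone
- jar: small closed jar, 44 mm across, 60 mm high, standing loose on the bench beyond the sorter; origin at the centre of its underside; leave alone
- bracket: black printed L bracket, 30 by 60 mm, 33 mm high, loose on the bench beside the sorter's +y end; origin at the centre of its underside; leave alone

How it is judged:
At the end, for the whole second after the job is handed in: One flap stands tilted by more than 0.75 rad (43 degrees) either way, at rest; the other three are level within 0.1 rad ((((value of joint flap0 above 0.75 rad or value of joint flap0 below -0.75 rad) and velocity of joint flap0 between -0.1 and 0.1 rad/s and value of joint flap1 between -0.1 and 0.1 rad and value of joint flap2 between -0.1 and 0.1 rad and value of joint flap3 between -0.1 and 0.1 rad) or ((value of joint flap1 above 0.75 rad or value of joint flap1 below -0.75 rad) and velocity of joint flap1 between -0.1 and 0.1 rad/s and value of joint flap0 between -0.1 and 0.1 rad and value of joint flap2 between -0.1 and 0.1 rad and value of joint flap3 between -0.1 and 0.1 rad) or ((value of joint flap2 above 0.75 rad or value of joint flap2 below -0.75 rad) and velocity of joint flap2 between -0.1 and 0.1 rad/s and value of joint flap0 between -0.1 and 0.1 rad and value of joint flap1 between -0.1 and 0.1 rad and value of joint flap3 between -0.1 and 0.1 rad) or ((value of joint flap3 above 0.75 rad or value of joint flap3 below -0.75 rad) and velocity of joint flap3 between -0.1 and 0.1 rad/s and value of joint flap0 between -0.1 and 0.1 rad and value of joint flap1 between -0.1 and 0.1 rad and value of joint flap2 between -0.1 and 0.1 rad))); the robot touches nothing.
It fails at once if the printed cube is shifted or lifted by more than 20 mm (distance of print_cube from where it was at the start of the episode above 0.02 m).
It fails at once if the jar is shifted or lifted by more than 20 mm (distance of jar from where it was at the start of the episode above 0.02 m).
It fails at once if the bracket is shifted or lifted by more than 20 mm (distance of bracket from where it was at the start of the episode above 0.02 m).
It also fails if it takes over 42 s, if anything falls off the work surface, if the arm or the gripper's body presses on something with over 40 N, if the wrist force passes 120 N, or if a joint passes its speed limit or range.

### The arm

A 6-joint arm with a two-finger parallel gripper is mounted at the origin on the work surface. World frame = base frame: x ahead of the robot, y to its left, z up, the work surface at z = 0. Lengths are in m, angles in rad, forces in N, time in s.
With the tool pointing down it reaches from about 0.35 to 0.775 m from the base axis. Payload 7.3 kg.
Tool frame: the origin (TCP) lies on the centre line of the jaws, within the pads' length; the fingertips stand tip_reach ahead of it and the grasp point (between the pads) lies 6 mm ahead of it (tip_reach is the distance from the TCP to the fingertips, in m); x points along the fingers, y is the direction in which the jaws open and shut, and the axes are right-handed (so a half turn about x gives the same grasp; the last joint's range is limited). The gripper opens to 92 mm and grips with 3 to 60 N. Pads are 19 mm wide; open, the fingers measure 130 mm over their backs; the gripper's body (75 mm by 190 mm) begins 47 mm behind the grasp point.
Start: joints at [-0.146, 0.342, 1.524, -0, 1.275, -0.146], TCP at [0.525, 0, 0.252] pointing down, gripper open.
Joint ranges: [-2.53, 2.53], [-0.77, 2.02], [0.04, 2.7], [-1, 4.14], [0.28, 2.66], [-3.11, 3.11]. Speed limits (rad/s): [2.57, 2.57, 3.14, 3.14, 3.14, 3.14].

### API

Orientations are given as [roll, pitch, yaw] about the fixed x, y, z axes, in that order (R = Rz(yaw) Ry(pitch) Rx(roll)).
In Python, from cell import observe, read_camera, get_calibration, hand_in, tip_reach gives the robot as it stands. The module is installed in compiled form; this text tells all that it offers.
- The arm moves only by the shell command python3 -m crank 'ROWS' [FORCE]. ROWS is JSON, a list of rows, each an object of numbers: "fingers": the opening, from -1 (shut) to 1 (fully open); "tx", "ty", "tz": the shift along the tool's x, y, z in units of 40 mm (1.0 is 40 mm); "roll": the turn about the tool's x in units of 10 degrees (1.0 is 10 degrees). In form: [{"fingers": .., "tx": .., "ty": .., "tz": .., "roll": ..}, ...]. A call has exactly 8 rows; each row is the pose to reach, as a shift and turn from the pose commanded when the call began, along the tool's axes at that moment; what a row does not reach only later rows make up. A row lasts 1/8 s, in which the tool goes at most 62.5 mm and 10.7 degrees, less where a joint would pass 70% of its speed; a pose out of reach is approached as far as the arm can. A call with a gripper value outside its range is refused whole. The fingers move at their own pace and stop on an object; FORCE is the grip in N (left out, the last holds). Time passes only in rows, so rows that repeat a pose let the fingers close, or fill a call up. It gives the time, the measured TCP pose, the force and the opening at its end, in the units of the state.
- observe(): the state, without advancing time (a new reading comes with each control period).
- read_camera(name): name is "scene" or "side" or "wrist"; returns (picture, depth): 400x640x3 uint8, red, green, blue; 400x640 float32, m along the optical axis (not along the pixel's ray), 0 where there is no reading.
- get_calibration(name): a dict with "vertical_fov" (degrees; the focal length in pixels is half the picture's height over the tangent of half this angle, whatever the lens; pixels are square), "cx", "cy" (the principal point, pixels), "pose" (4x4, takes a point from camera to world coordinates); the wrist camera has in their place "T_tool_cam" (4x4, takes a point from camera to tool coordinates, whose origin is the TCP and whose axes are the tool frame's). Camera axes: x right, y down, z forward; pixel columns grow to the right and rows downward; lengths in m; the calibration is good to about 2 mm. A picture is of the moment at which its call begins: read the wrist's pose just before it. get_calibration takes no time and is no camera call.
- hand_in(): hands the job in, once; it reports no verdict.
The state is a dict: "time": time; "qpos": joint angles; "qvel": joint speeds; "joint_efforts": joint torques, N m; "tool_pos": TCP position; "tool_rot": TCP orientation; "contact_force": force on the tool from outside, world axes, zero at the start; "torque": the same for the moment, N m; "opening": finger opening in m.
Only numpy, scipy, OpenCV 4.12 (cv2) and the standard library are available. Lean on these libraries where they do the work, as an engineer would, in place of code of your own. Each camera call takes 0.05 s, during which the arm holds its last target. There are 200 camera calls.

## Working session

There is one attempt and no reset: what is moved stays moved. The work goes in short steps, Python scripts to look and compute and a shell command to move; the robot and the scene stay as the last step left them, time stands still between calls to the robot, and variables do not carry over. Pictures are saved under pics/ and viewed, about 8 in all and at most 12, crops included, and the job is handed in when it is done.

```bash
mkdir -p pics; python3 - <<'E'
from cell import *
import cv2,numpy as np
s=observe();print({k:np.round(v,3) for k,v in s.items()},tip_reach)
for n in ["scene","side"]:
    p,d=read_camera(n);c=get_calibration(n);print(n,c)
    cv2.imwrite(f"pics/{n}0.png",p[:,:,::-1]);np.savez(f"{n}0.npz",p=p,d=d)
E
```

```text
{'time': np.float64(0.0), 'qpos': array([-0.146,  0.343,  1.525, -0.   ,  1.275, -0.146]), 'qvel': array([-0.   ,  0.001, -0.002, -0.002, -0.001,  0.001]), 'joint_efforts': array([ 1.0000e-03, -4.3125e+01, -2.4422e+01,  7.2000e-02,  5.6000e-02,
       -0.0000e+00]), 'tool_pos': array([0.525, 0.   , 0.251]), 'tool_rot': array([-1.7  ,  1.569,  3.012]), 'contact_force': array([ 0.258, -0.388, -0.089]), 'torque': array([-0.021, -0.016,  0.025]), 'opening': np.float64(0.092)} 0.025
scene {'vertical_fov': 43.80738713823653, 'cx': 321.66423762501876, 'cy': 200.4235148660572, 'pose': array([[-0.74028765,  0.37215622, -0.55988745,  1.363191  ],
       [ 0.67200504,  0.38536676, -0.6323778 ,  0.71422599],
       [-0.01958132, -0.84438866, -0.53537311,  0.78313367],
       [ 0.        ,  0.        ,  0.        ,  1.        ]])}
side {'vertical_fov': 55.649414677633615, 'cx': 320.87000478172206, 'cy': 200.56304984227785, 'pose': array([[ 0.82000009, -0.40914792,  0.40024722,  0.24805697],
       [-0.57228273, -0.59782588,  0.56133475, -0.60529038],
       [ 0.0096092 , -0.68934911, -0.72436556,  0.74523771],
       [ 0.        ,  0.        ,  0.        ,  1.        ]])}
```

View pics/scene0.png

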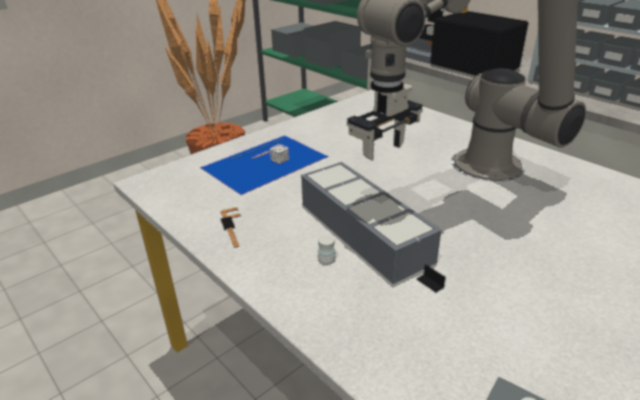

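The scene view shows the sorter from about (302,175) to (438,250), with its four white flaps. The jar is at (327,250), the bracket at (432,278) and the cube at (280,154).

```bash
cat > h.py <<'E'
import numpy as np,cv2
from cell import *
def pts(d,c,T):
    f=200/np.tan(np.radians(c["vertical_fov"])/2)
    v,u=np.mgrid[:400,:640]
    P=np.stack([(u-c["cx"])/f*d,(v-c["cy"])/f*d,d],-1)
    return P@T[:3,:3].T+T[:3,3]
E
python3 - <<'E'
from h import *
for n in ["scene","side"]:
    z=np.load(n+"0.npz");W=pts(z["d"],get_calibration(n),get_calibration(n)["pose"])
    m=(abs(W[...,2]-.1)<.012)&(z["d"]>0)&(W[...,0]>.3)&(W[...,0]<.9)&(abs(W[...,1])<.5)
    n_,l,s,_=cv2.connectedComponentsWithStats(m.astype(np.uint8))
    k=1+s[1:,4].argmax();m=l==k
    print(n,s[k],cv2.minAreaRect(W[m][:,:2].astype(np.float32)),W[m][:,2].mean())
    wh=m&(z["p"].min(-1)>135)
    n_,l,s,_=cv2.connectedComponentsWithStats(wh.astype(np.uint8))
    for k in range(1,n_):
        if s[k,4]>80: print(s[k],W[l==k].mean(0).round(3),cv2.minAreaRect(W[l==k][:,:2].astype(np.float32)))
E
```

```text
scene [ 301  162  140   93 5326] ((0.5676916837692261, -0.02044297754764557), (0.4179699718952179, 0.1452963650226593), 80.49340057373047) 0.09962614386620605
[ 301  162   77   43 1469] [ 0.55  -0.122  0.1  ] ((0.5457594394683838, -0.12501591444015503), (0.2025069296360016, 0.13899260759353638), 81.84595489501953)
[374 214  58  31 961] [0.595 0.134 0.1  ] ((0.5916419625282288, 0.13165870308876038), (0.09084925800561905, 0.12092158943414688), 76.72700500488281)
side [ 240  135  114  129 7143] ((0.5660751461982727, -0.02009795606136322), (0.4147022068500519, 0.14043843746185303), 80.38135528564453) 0.09973905811230659
```

View pics/side0.png

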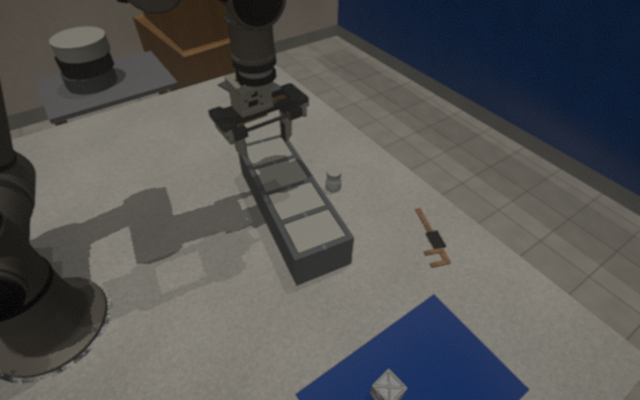

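Sorter centre is about (0.567, -0.020), yaw about -9.6°. Next I'll work out how far to move in tool axes to press points 38 mm on the robot side of each pivot.

```bash
cat > g.py <<'E'
from h import *
from scipy.spatial.transform import Rotation as Ro
a=np.radians(80.4);Y=np.array([np.cos(a),np.sin(a),0]);X=np.array([Y[1],-Y[0],0]);C=np.array([.567,-.020,0])
def goal(i,off=-.038): return C+Y*(.15-.1*i)+X*off
def show(tip=.115):
    s=observe();R=Ro.from_euler("xyz",s["tool_rot"]).as_matrix()
    print("pos",s["tool_pos"].round(4),"F",s["contact_force"].round(1),"open",s["opening"].round(3));print(R.round(3))
    y=R.T@Y;print("roll units",(np.degrees(np.arctan2(y[2],y[1]))+90)%180/10-9)
    for i in range(4):
        g=goal(i)+[0,0,tip+tip_reach];print(i,g.round(3),"tx,ty,tz",(R.T@(g-s["tool_pos"])/.04).round(2))
E
python3 -c "
from g import *
show()"
```

```text
Traceback (most recent call last):
  File "g.py", line 7, in show
    print("pos",s["tool_pos"].round(4),"F",s["contact_force"].round(1),"open",s["opening"].round(3));print(R.round(3))
                                                                              ^^^^^^^^^^^^^^^^^^
AttributeError: 'float' object has no attribute 'round'
```

```bash
sed -i 's/s\["opening"\].round(3)/s["opening"]/' g.py; python3 -c "
from g import *
show()"
```

```text
pos [5.247e-01 1.000e-04 2.511e-01] F [ 0.2 -0.5 -0.7] open 0.09187822180131044
[[-0.001  1.     0.   ]
 [ 0.     0.    -1.   ]
 [-1.    -0.001 -0.   ]]
roll units -8.03998989281163
0 [0.555 0.134 0.14 ] tx,ty,tz [ 2.78  0.75 -3.35]
1 [0.538 0.036 0.14 ] tx,ty,tz [ 2.78  0.33 -0.89]
2 [ 0.521 -0.063  0.14 ] tx,ty,tz [ 2.78 -0.08  1.58]
3 [ 0.505 -0.162  0.14 ] tx,ty,tz [ 2.78 -0.5   4.04]
```

```bash
python3 -m crank '[{"fingers":-1,"tx":0.5,"ty":0.33,"tz":-0.89,"roll":-1},{"fingers":-1,"tx":1,"ty":0.33,"tz":-0.89,"roll":-2},{"fingers":-1,"tx":1.4,"ty":0.33,"tz":-0.89,"roll":-3},{"fingers":-1,"tx":1.8,"ty":0.33,"tz":-0.89,"roll":-4},{"fingers":-1,"tx":2.2,"ty":0.33,"tz":-0.89,"roll":-5},{"fingers":-1,"tx":2.5,"ty":0.33,"tz":-0.89,"roll":-6},{"fingers":-1,"tx":2.78,"ty":0.33,"tz":-0.89,"roll":-7},{"fingers":-1,"tx":2.78,"ty":0.33,"tz":-0.89,"roll":-8}]' 20; python3 -c "
from g import *
show(.098)
p,d=read_camera('wrist');cv2.imwrite('pics/w1.png',p[:,:,::-1])"
```

```text
time: 1.1
tool_pos: [0.5374, 0.0357, 0.1392]
tool_rot: [-3.055, 1.568, 3.059]
contact_force: [-0.4, -0.1, -0.1]
opening: 0.0164
pos [0.5374 0.0357 0.1392] F [-0.4 -0.1 -0.1] open 0.01641147037197382
[[-0.003  0.168  0.986]
 [ 0.     0.986 -0.168]
 [-1.    -0.    -0.003]]
roll units -0.007452808346272377
0 [0.555 0.134 0.123] tx,ty,tz [0.4  2.5  0.01]
1 [0.538 0.036 0.123] tx,ty,tz [0.4  0.   0.01]
2 [ 0.521 -0.063  0.123] tx,ty,tz [ 0.4  -2.5   0.02]
3 [ 0.505 -0.162  0.123] tx,ty,tz [ 0.41 -5.    0.02]
```

View pics/w1.png

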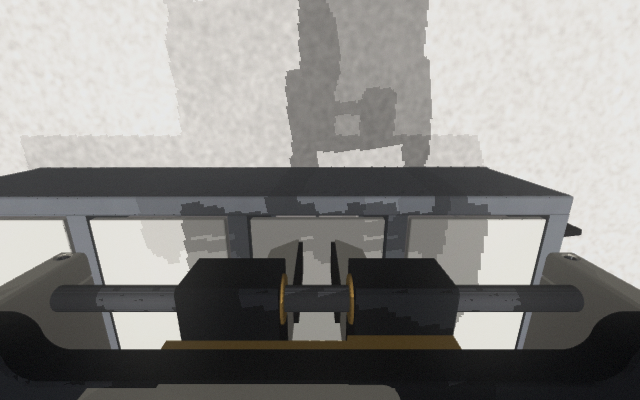

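The wrist view shows the fingers centred over the second flap (columns 250–388) and square to it, near its robot-side end. I'll probe it gently.

```bash
python3 -m crank '[{"fingers":-1,"tx":0.1,"ty":0,"tz":0,"roll":0},{"fingers":-1,"tx":0.2,"ty":0,"tz":0,"roll":0},{"fingers":-1,"tx":0.3,"ty":0,"tz":0,"roll":0},{"fingers":-1,"tx":0.35,"ty":0,"tz":0,"roll":0},{"fingers":-1,"tx":0.4,"ty":0,"tz":0,"roll":0},{"fingers":-1,"tx":0.45,"ty":0,"tz":0,"roll":0},{"fingers":-1,"tx":0.5,"ty":0,"tz":0,"roll":0},{"fingers":-1,"tx":0.5,"ty":0,"tz":0,"roll":0}]'
```

```text
time: 2.15
tool_pos: [0.5382, 0.0356, 0.1205]
tool_rot: [0.137, 1.571, -0.037]
contact_force: [-1.0, -0.7, 0.3]
opening: 0.0003
```

```bash
python3 -m crank '[{"fingers":-1,"tx":0.05,"ty":0,"tz":0,"roll":0},{"fingers":-1,"tx":0.1,"ty":0,"tz":0,"roll":0},{"fingers":-1,"tx":0.1,"ty":0,"tz":0,"roll":0},{"fingers":-1,"tx":0.15,"ty":0,"tz":0,"roll":0},{"fingers":-1,"tx":0.15,"ty":0,"tz":0,"roll":0},{"fingers":-1,"tx":0.2,"ty":0,"tz":0,"roll":0},{"fingers":-1,"tx":0.2,"ty":0,"tz":0,"roll":0},{"fingers":-1,"tx":0.2,"ty":0,"tz":0,"roll":0}]'
```

```text
time: 3.15
tool_pos: [0.5381, 0.0357, 0.1124]
tool_rot: [-3.116, 1.57, 2.992]
contact_force: [0.1, -0.5, 1.3]
opening: 0.0003
```

The fingertips are 12 mm below the sorter top with only about 1 N on the tool, so this flap rocks. I'll push it on down.

```bash
python3 -m crank '[{"fingers":-1,"tx":0.1,"ty":0,"tz":0,"roll":0},{"fingers":-1,"tx":0.2,"ty":0,"tz":0,"roll":0},{"fingers":-1,"tx":0.3,"ty":0,"tz":0,"roll":0},{"fingers":-1,"tx":0.4,"ty":0,"tz":0,"roll":0},{"fingers":-1,"tx":0.5,"ty":0,"tz":0,"roll":0},{"fingers":-1,"tx":0.6,"ty":0,"tz":0,"roll":0},{"fingers":-1,"tx":0.7,"ty":0,"tz":0,"roll":0},{"fingers":-1,"tx":0.7,"ty":0,"tz":0,"roll":0}]'; python3 -c "
from g import *
p,d=read_camera('side');cv2.imwrite('pics/s1.png',cv2.resize(p[100:300,180:420,::-1],None,fx=3,fy=3))"
```

```text
time: 4.15
tool_pos: [0.5379, 0.0356, 0.0841]
tool_rot: [-3.026, 1.57, 3.083]
contact_force: [-0.8, 0.8, 0.6]
opening: 0.0005
```

View pics/s1.png

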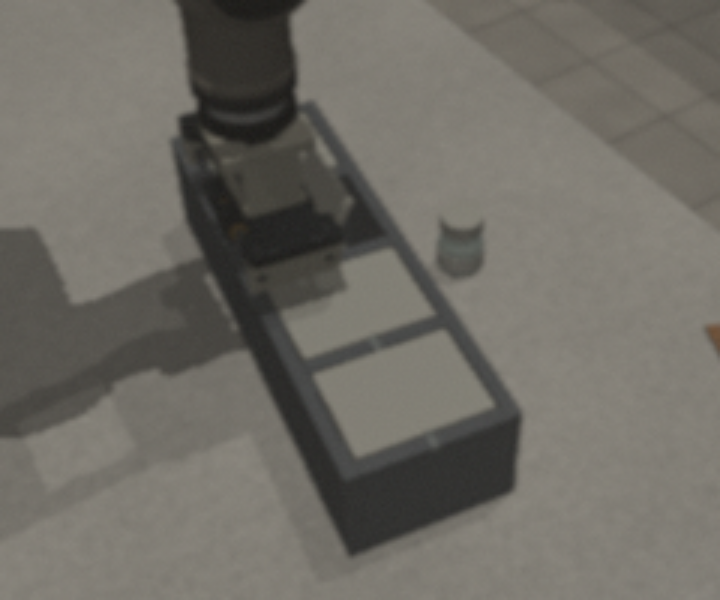

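The flap's far end (about (330,190) in the crop) stands up with dark open bay beside it (360,210). The other flaps are level. Withdrawing straight up.

```bash
python3 -m crank '[{"fingers":-1,"tx":-0.3,"ty":0,"tz":0,"roll":0},{"fingers":-1,"tx":-1,"ty":0,"tz":0,"roll":0},{"fingers":-1,"tx":-2,"ty":0,"tz":0,"roll":0},{"fingers":-1,"tx":-3,"ty":0,"tz":0,"roll":0},{"fingers":-1,"tx":-4,"ty":0,"tz":0,"roll":0},{"fingers":-1,"tx":-4.5,"ty":0,"tz":-1,"roll":0},{"fingers":-1,"tx":-4.5,"ty":0,"tz":-2,"roll":0},{"fingers":-1,"tx":-4.5,"ty":0,"tz":-2,"roll":0}]'; python3 -c "
from g import *
p,d=read_camera('scene');cv2.imwrite('pics/c1.png',cv2.resize(p[140:300,220:460,::-1],None,fx=3,fy=3))
W=pts(d,get_calibration('scene'),get_calibration('scene')['pose'])-C
x=W@X;y=W@Y
for i in range(4):
    m=(abs(y-(.15-.1*i))<.03)&(abs(x)<.052)&(W[...,2]<.16)&(W[...,2]>.03)&(d>0)
    k=np.polyfit(x[m],W[...,2][m],1);print(i,m.sum(),'tilt',np.arctan(k[0]),'x',x[m].min(),x[m].max(),'z',W[...,2][m].min(),W[...,2][m].max())
"
```

```text
time: 5.2
tool_pos: [0.4576, 0.05, 0.266]
tool_rot: [0.16, 1.569, -0.014]
contact_force: [0.9, -1.0, 0.1]
opening: 0.0002
0 657 tilt 0.0007748068638621245 x -0.05180886123500068 0.051762350152951116 z 0.09603179795645522 0.10407911173914575
1 207 tilt 1.0648423000904599 x -0.024648641021205456 0.03094321431279776 z 0.04984070601769153 0.14685691940087886
2 442 tilt -0.0018568247803361275 x -0.05186415095316181 0.051991274694214544 z 0.09526994480577511 0.10424238004407982
3 407 tilt -0.0012224644393732129 x -0.051831198021457275 0.05171486304944705 z 0.0970083375047468 0.1052870476483746
```

View pics/c1.png

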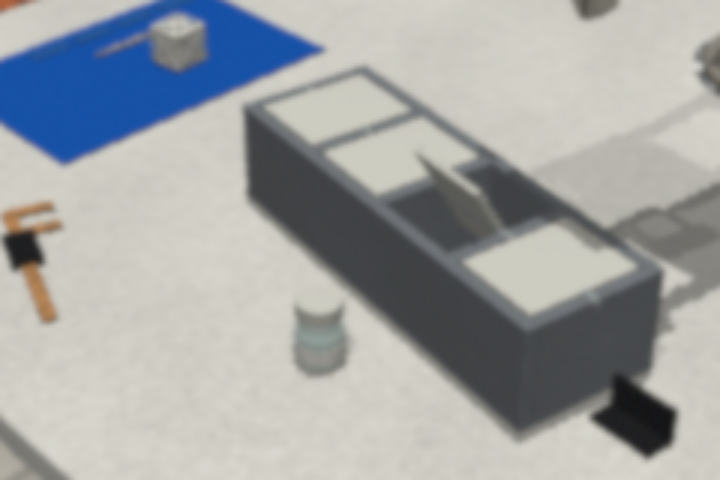

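The second flap stands wide open at about 1.06 rad (crop (460,195)), and the other three are level. The cube, jar and bracket have not moved, and the arm is clear.

```bash
python3 -c "
from cell import *
print(observe()['contact_force']);print(hand_in())"
```

```text
[-0.03476199  1.03347081 -0.31831203]
the job is handed in; nothing more can be done
None
```

The rocking flap was the second one (flap1), the first I pressed. I pushed its robot-side end down, left it standing wide open and handed the job in at about 5 s of the 42 s allowed.

- **Finding it:** with the closed fingertips 12 mm below the sorter's top, the tool felt only about 1 N, so this bay had room. That is a bit less than the stated 2–3 N, and close to the sensor's noise of about 1 N. The pictures then confirmed it, so I did not press the other three flaps.
- **Last checks:** the scene camera's depth gave flap1 at about 1.06 rad and the other three within 0.002 rad of level. The gripper was clear at 0.27 m height, and the contact force was within noise. In the last picture the cube, jar and bracket looked undisturbed; I did not measure their positions.
- **Failures:** none of the checks failed. The only other oddity was a printing error in one of my scripts, fixed before the arm moved.

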